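# Shut the paint store's flammables cabinet

## Task

Shut the flammables cabinet: while both doors still stand open, slide the paint tin that juts out over the sill back until all of it is inside the cabinet, then push the plain-edged door fully shut, and last the door with the overlapping lip, so that the lip closes over the plain door. Only push with the fingertips: the tin stays standing on the cabinet's floor and is never lifted or tipped, the doors are not slammed, and everything else is left where it is. Finish with the cabinet shut and the hand away from it.

Things in the scene. Friction and masses are not known exactly. Their poses are not given: they have to be found in the camera images.
- cabinet: Yellow steel flammables cabinet, fixed, 380 mm wide (y), 320 high, carcass 240 deep (x). Origin: centre of its underside on the bench; z up, +x from the open front to the back, +y to the plain door's side. Front edges of walls and roof: plane x = -120 mm; back wall's inside: x = +108. Inner floor 35 mm above the bench, running out past the front as a sill to x = -142; roof 305 up inside.
- tin_center (a point): Middle (on the axis, half-way up) of the paint tin: round steel tin (paper label), 86 mm diameter, 110 high, 0.35 to 0.7 kg, upright on the cabinet's floor (middle 90 mm above the bench), jutting 40 to 53 mm out past the front edges, within 45 mm of the cabinet's middle in y. All of it is inside when this point is past x = -77 mm in the cabinet's frame; the lane behind it is free.
- door_plain (a joint): Plain-edged door, left seen from the robot (cabinet's +y side): angle in rad, 0 shut, grows as it opens outwards, 1.57 straight out, stops at 2.0. Panel 187 mm wide, 20 thick, from 38 to 318 mm above the bench; its smooth outer face lies 22 mm in front of the hinge axis (x = -142 mm when shut). No spring: stays where left; about 1.5 N at 130 mm from the hinge moves it.
- door_lipped (a joint): Lipped door, right seen from the robot: angle in rad, 0 shut, grows as it opens, stops at 2.0. Same panel and friction, mirrored. A 3 mm lip on its free edge sticks out 20 mm past the panel and laps over the front of the plain door, which cannot be shut after it. A black latch paddle on its outer face, 65 to 165 mm above the bench, 142 mm from the hinge, stands 14 mm proud; smooth above it.
- door_plain_hinge (a point): Point on the plain door's hinge axis, half-way up the door (178 mm above the bench), at cabinet x = -120 mm, y = +190 mm.
- door_lipped_hinge (a point): Point on the lipped door's hinge axis, half-way up the door (178 mm above the bench), at cabinet x = -120 mm, y = -190 mm.
- door_plain_edge (a point): Point on the plain door's outer face at its free edge, half-way up; moves with the door.
- door_lipped_edge (a point): Point on the lipped door's outer face, where the panel's free edge is (under the lip), half-way up; moves with the door.
- thinner: Bystander: square steel thinner can 60 x 60 x 144 mm inside the cabinet beside a side wall; origin at the centre of its underside.
- aerosol: Bystander: aerosol can, 65 mm diameter, 158 mm high, inside the cabinet beside the other side wall; origin at the centre of its underside.
- tape: Bystander: roll of masking tape lying on the rear half of the cabinet's roof, 104 mm diameter, 30 mm high; origin at the centre of its underside.
- brush: Bystander: paint brush lying flat (under 30 mm high) on the bench in front of the cabinet, low enough for the doors to pass over.
- scraper: Bystander: scraper, 200 mm long, lying flat (under 30 mm high) on the bench in front of the cabinet, low enough for the doors to pass over.
- kettle: Bystander: open black paint kettle on the bench to one side of the cabinet, 104 mm diameter, 120 mm high.
- jar: Bystander: glass jar with steel lid on the bench to one side of the cabinet, 70 mm diameter, 90 mm high.
- hardener: Bystander: white bottle on the bench to one side of the cabinet, 60 mm diameter, 150 mm high.
There are look-alikes about, which are no part of the job. What is shaped like the part that bears tin_center but red is not meant.

How it is judged:
By the outcome, as a careful person would: the job done as asked, in the order asked, and still so for the second after the job is handed in, with the robot touching nothing.
It also fails if it takes over 67 s, if anything falls off the work surface, if the arm or the gripper's body presses on something with over 40 N, if the wrist force passes 120 N, or if a joint passes its speed limit or range.

## Robot

A 7-joint arm with a two-finger parallel gripper is mounted at the origin on the work surface. World frame = base frame: x ahead of the robot, y to its left, z up, the work surface at z = 0. Lengths are in m, angles in rad, forces in N, time in s.
With the tool pointing down it reaches from about 0.4 to 0.85 m from the base axis. Payload 10.4 kg.
Tool frame: the origin (TCP) lies between the finger pads; the fingertips stand ahead of it and the grasp point (between the pads) lies 3 mm ahead of it (r.tips_ahead is the z of the fingertips in the tool frame, in m); z points along the fingers, y is the line along which they close (so a half turn about z gives the same grasp; the last joint's range is limited). The gripper opens to 87 mm and grips with 3 to 60 N. Pads are 19 mm wide; open, the fingers measure 117 mm over their backs; the gripper's body (75 mm by 190 mm) begins 51 mm behind the grasp point.
Start: joints at [1.085, 0.332, -0.065, 1.46, 0.022, 1.35, -0.088], TCP at [0.279, -0.559, 0.245] pointing down, gripper open.
Joint ranges: [-2.6, 2.6], [-0.5, 2.12], [-1.47, 1.34], [0.16, 2.42], [-1.27, 4.41], [0.06, 2.06], [-2.6, 2.6]. Speed limits (rad/s): [2.22, 2.22, 2.79, 2.79, 3.14, 3.14, 3.14].

## Interface

Orientations are given as a unit quaternion [x, y, z, w].
In Python, from bench import telemetry, camera, get_calibration, r gives the robot as it stands.
- The arm moves only by the tool drive_tool, never from a script. Its argument "series" is one flat list of numbers, 7 for each row, row after row: the turn, a rotation vector about the tool's x, y, z in units of 5 degrees (1.0 is 5 degrees), then the shift along the tool's x, y, z in units of 40 mm (1.0 is 40 mm), then the opening, from -1 (shut) to 1 (fully open). A call has 1 to 10 rows; each row is the pose to reach, as a shift and turn from the pose commanded when the call began, along the tool's axes at that moment; what a row does not reach only later rows make up. A row lasts 1/12 s, in which the tool goes at most 41.7 mm and 7.16 degrees, less where a joint would pass 70% of its speed; a pose out of reach is approached as far as the arm can. A call with a gripper value outside its range is refused whole. The fingers move at their own pace and stop on an object; "grip_force" is the grip in N (left out, the last holds). Time passes only in rows, so rows that repeat a pose let the fingers close. It gives the time, the measured TCP pose, the force, the opening and the grip force at its end, in the units of the state.
- telemetry.read_state(): the state, without advancing time (a new reading comes with each control period).
- camera(name): name is "scene" or "top" or "wrist"; returns the picture (384x512x3 uint8, red, green, blue); there is no depth.
- get_calibration(name): a dict with "fovy" (degrees; the focal length in pixels is half the picture's height over the tangent of half this angle, whatever the lens; pixels are square), "cx", "cy" (the principal point, pixels), "xyz" and "rotation" of the camera in the world. Camera axes: x right, y up, looking along -z (the intrinsics and any distortion apply to the point x, -y, -z); pixel columns grow to the right and rows downward; lengths in m; the calibration is good to about 2 mm. A picture is of the moment at which its call begins: read the wrist's pose just before it. get_calibration takes no time and is no camera call; for the wrist camera it gives the pose at the moment of the call.
- r.close_job(): hands the job in; it is judged then, once.
The state is a dict: "time": time; "joint_positions": joint angles; "joint_vel": joint speeds; "joint_torque": joint torques, N m; "ee_pos": TCP position; "eef_rot": TCP orientation; "ft_force": force on the tool from outside, world axes, zero at the start; "torque": the same for the moment, N m; "width": finger opening in m; "grip_force": force on a finger pad.
Only numpy, scipy, OpenCV 4.12 (cv2) and the standard library are available. Lean on these libraries where they do the work, as an engineer would, in place of code of your own. Each camera call takes 0.05 s, during which the arm holds its last target. There are 200 camera calls.

## Working session

There is one attempt and no reset: what is moved stays moved. The work goes in short steps, Python scripts to look and compute and a tool call to move; the robot and the scene stay as the last step left them, time stands still between calls to the robot, and variables do not carry over. Pictures are saved under pics/ and viewed, at most 10 in all, crops included, and the job is handed in when it is done.

Besides the shell and the picture viewer there is one more tool, called after "Request:" as name(argument=value, ...) on one line, values as JSON. drive_tool: Moves the arm, as the interface text tells. Its arguments: {"type":"object","properties":{"series":{"type":"array"},"grip_force":{"type":"number"}},"required":["series"]}

```bash
mkdir -p pics; ls; python3 - <<'E'
from bench import telemetry,camera,get_calibration,r
import cv2,numpy as np
s=telemetry.read_state();print(s, r.tips_ahead)
for n in("scene","top","wrist"):
    c=get_calibration(n);print(n,c)
    im=camera(n);cv2.imwrite(f"pics/{n}0.png",im[:,:,::-1])
a=cv2.imread("pics/scene0.png");b=cv2.imread("pics/top0.png")
cv2.imwrite("pics/scene_b.png",cv2.resize(a,(800,600),interpolation=cv2.INTER_CUBIC))
cv2.imwrite("pics/top_b.png",cv2.resize(b,(800,600),interpolation=cv2.INTER_CUBIC))
E
```

```text
pics
{'time': 0.0, 'joint_positions': array([ 1.08538419,  0.33290511, -0.06469049,  1.46089984,  0.02163331,
        1.34988487, -0.0885098 ]), 'joint_vel': array([-6.51859475e-05, -8.38873128e-04,  2.07451333e-04, -7.30614647e-04,
        1.34256017e-04, -5.25769931e-04, -1.12497140e-03]), 'joint_torque': array([ 3.01199321e-06, -6.23258686e+01,  2.49832054e-02, -3.89890301e+01,
       -6.12529577e-02,  3.98882374e-02,  1.55703947e-04]), 'ee_pos': array([ 0.27887514, -0.55896069,  0.24375294]), 'eef_rot': array([ 9.73343651e-01,  2.29350487e-01, -2.07799269e-04, -6.68863818e-04]), 'ft_force': array([-0.24671005,  0.03015382, -0.22897061]), 'torque': array([-0.04160529, -0.03213377,  0.02658371]), 'grip_force': 0.0, 'width': 0.08687427254858715} 0.022
scene {'fovy': 45.15600540565536, 'cx': 251.86081405812524, 'cy': 185.57423069856296, 'xyz': array([ 0.08129371, -0.10996714,  1.69776638]), 'rotation': array([ 0.1236887 , -0.10133079, -0.60910239,  0.77680593])}
top {'fovy': 52.771293111882954, 'cx': 251.58267842107776, 'cy': 190.74707270760965, 'xyz': array([4.28434011e-01, 4.63551386e-05, 1.53245298e+00]), 'rotation': array([-0.03685994,  0.03772056,  0.70834476, -0.7038936 ])}
wrist {'fovy': 67.26099589513144, 'cx': 260.7743108529211, 'cy': 188.03501785389452, 'xyz': array([ 0.34341672, -0.52801654,  0.38314027]), 'rotation': array([-0.11176345,  0.06980378, -0.52129579,  0.84314119])}
```

View pics/scene_b.png

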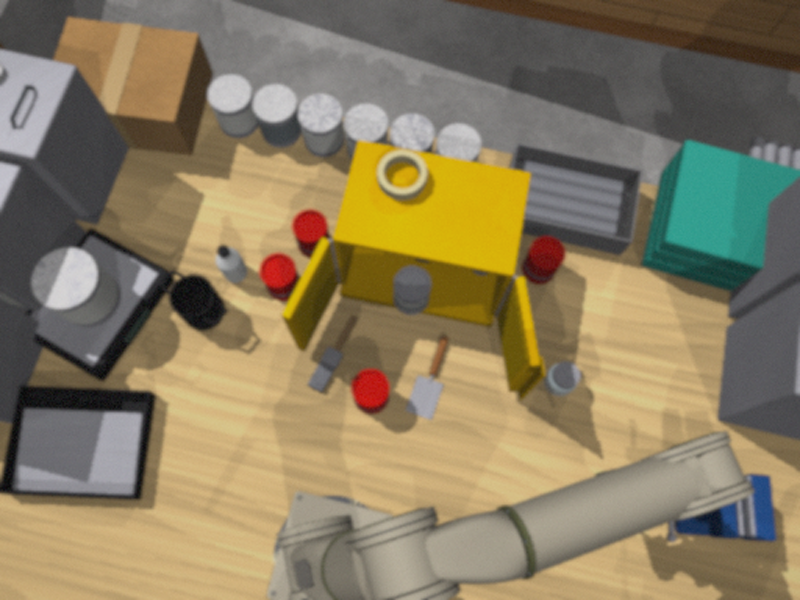

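View pics/top_b.png

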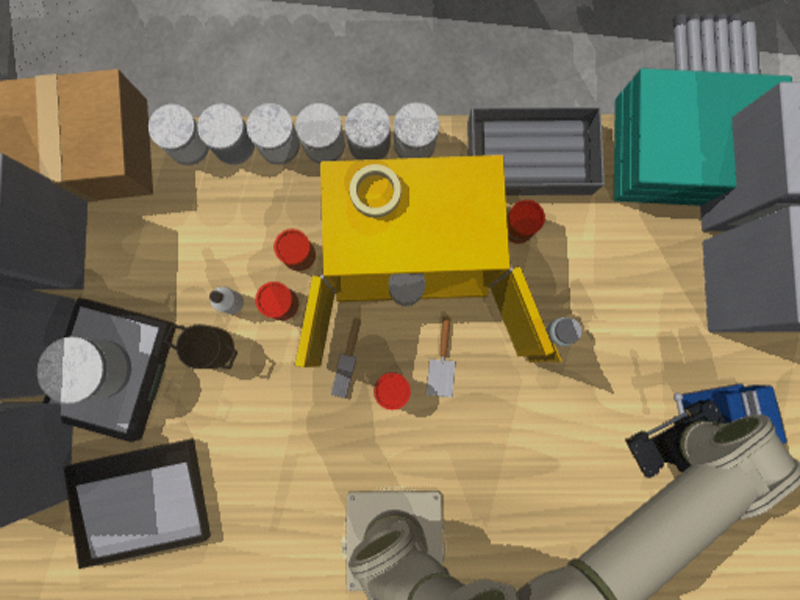

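The scene picture shows the cabinet with its doors open: plain door on the left near (310,295), lipped door on the right near (520,340), the grey tin at (411,288), and red look-alike tins around it. In the top picture the roof's front corners are at about (322,275) and (510,269), and the tin is at (406,288). I'll crop in to pick the corners accurately.

```bash
cat > h.py <<'E'
from bench import telemetry,camera,get_calibration,r
import numpy as np,cv2
from scipy.spatial.transform import Rotation as R
def P(n,X,c=None):
    c=c or get_calibration(n);f=192/np.tan(np.radians(c['fovy'])/2)
    p=R.from_quat(c['rotation']).inv().apply(np.atleast_2d(X)-c['xyz'])
    return np.c_[c['cx']+f*p[:,0]/-p[:,2],c['cy']-f*p[:,1]/-p[:,2]]
def ray(n,uv,z,c=None):
    c=c or get_calibration(n);f=192/np.tan(np.radians(c['fovy'])/2)
    uv=np.atleast_2d(uv);d=R.from_quat(c['rotation']).apply(np.c_[(uv[:,0]-c['cx'])/f,-(uv[:,1]-c['cy'])/f,-np.ones(len(uv))])
    return c['xyz']+d*((z-c['xyz'][2])/d[:,2])[:,None]
E
python3 - <<'E'
from h import *
a=cv2.imread("pics/top0.png")[90:240,180:380];cv2.imwrite("pics/topc.png",cv2.resize(a,(800,600),interpolation=cv2.INTER_CUBIC))
a=cv2.imread("pics/scene0.png")[85:265,180:360];cv2.imwrite("pics/scenec.png",cv2.resize(a,(600,600),interpolation=cv2.INTER_CUBIC))
c=np.array([[321,162],[504,156],[510,269],[322,275]])*.64
q=ray("top",c,.32);print(q)
c=np.array([[361,144],[529,175],[524,272],[335,238]])*.64
print(ray("scene",c,.32))
print(P("top",[0,0,0]),P("scene",[0,0,0]))
E
```

```text
[[ 0.8402934   0.14525707  0.32      ]
 [ 0.85078624 -0.23305294  0.32      ]
 [ 0.61455543 -0.23915285  0.32      ]
 [ 0.60464695  0.14177095  0.32      ]]
[[ 0.83415422  0.13673482  0.32      ]
 [ 0.84821515 -0.22886095  0.32      ]
 [ 0.62955973 -0.25843696  0.32      ]
 [ 0.60937728  0.13372095  0.32      ]]
[[251.9525338 344.4925007]] [[211.99215393 355.3000518 ]]
```

View pics/topc.png

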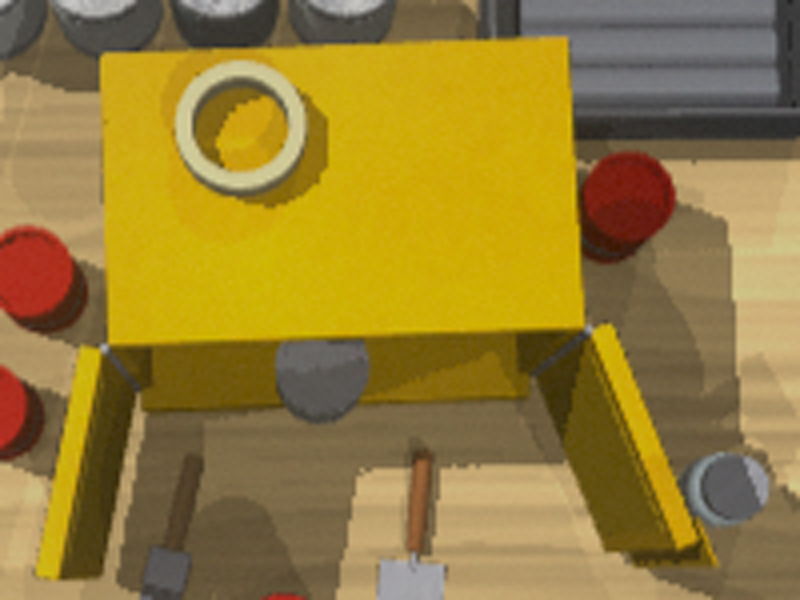

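View pics/scenec.png

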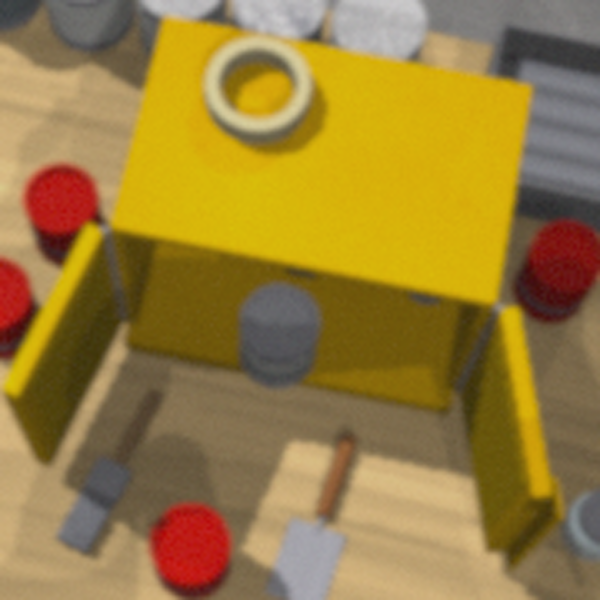

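The crops give these corner pixels. Roof corners in the top crop: (102,54), (569,38), (584,330), (107,346). Tin lid centre at about (322,376). Plain door outer top edge runs (80,347) to (38,577), lipped door outer edge (612,325) to (698,545).

```bash
python3 - <<'E'
from h import *
from scipy.optimize import least_squares
T=lambda u:np.array(u)/4+[180,90]
S=lambda u:np.array(u)*.3+[180,85]
rt=T([[102,54],[569,38],[584,330],[107,346]]);rs=S([[163,17],[530,87],[498,305],[112,230]])
loc=np.array([[.12,.19,.32],[.12,-.19,.32],[-.12,-.19,.32],[-.12,.19,.32]])
def w(p,L):
    return R.from_euler('z',p[2]).apply(L)+[p[0],p[1],0]
f=lambda p:(P("top",w(p,loc))-rt).ravel()
s=least_squares(f,[.73,-.05,-.03]);print("top",s.x,s.fun.round(2))
p=s.x
print("scene resid",(P("scene",w(p,loc))-rs).round(1).tolist())
s2=least_squares(lambda p:(P("scene",w(p,loc))-rs).ravel(),p);print("scene",s2.x,s2.fun.round(1))
inv=lambda X:R.from_euler('z',-p[2]).apply(X-[p[0],p[1],0])
def show(n,uv,z):print(n,inv(ray("top",T(uv),z)).round(3).tolist())
show("tin",[[276,376],[369,376],[322,376],[322,422]],.145)
show("sill",[[144,411],[528,397]],.035)
show("plain",[[80,347],[38,577],[62,577]],.318)
show("lip",[[612,325],[698,545],[675,550],[716,566]],.318)
show("jar",[[728,488]],.09)
show("redfront lid",[[283,640]],.11)
print("tin scene",inv(ray("scene",S([[280,322]]),.145)).round(3))
print("redfront scene",inv(ray("scene",S([[191,547]]),.11)).round(3), "world", ray("top",np.array([[392,390]])*.64,.11).round(3))
for nm,uv in dict(kettle=(205,347),hard=(218,298),red1=(276,300),red2=(293,249),red3=(526,219)).items(): print(nm,ray("top",np.array([uv])*.64,.11).round(3))
E
```

```text
top [ 0.72738883 -0.04629637  0.02699782] [-0.56 -0.4   0.28 -0.17  0.52  0.28 -0.24  0.23]
scene resid [[-0.2, -0.6], [1.0, 0.1], [-0.9, 1.1], [-1.8, -0.2]]
scene [ 0.72826513 -0.04772293  0.03887785] [-0.3 -0.3  1.2 -0.8  0.1  0.4 -1.   0.4]
tin [[-0.126, 0.057, 0.145], [-0.129, -0.027, 0.145], [-0.127, 0.015, 0.145], [-0.169, 0.017, 0.145]]
sill [[-0.142, 0.186, 0.035], [-0.141, -0.187, 0.035]]
plain [[-0.119, 0.211, 0.318], [-0.299, 0.247, 0.318], [-0.3, 0.228, 0.318]]
lip [[-0.115, -0.211, 0.318], [-0.291, -0.269, 0.318], [-0.295, -0.251, 0.318], [-0.308, -0.282, 0.318]]
jar [[-0.238, -0.361, 0.09]]
redfront lid [[-0.364, 0.058, 0.11]]
tin scene [[-0.117  0.014  0.145]]
redfront scene [[-0.367  0.055  0.11 ]] world [[0.364 0.002 0.11 ]]
kettle [[0.466 0.44  0.11 ]]
hard [[0.582 0.412 0.11 ]]
red1 [[0.576 0.275 0.11 ]]
red2 [[0.698 0.236 0.11 ]]
red3 [[ 0.768 -0.322  0.11 ]]
```

Results:
- **Cabinet:** at (0.727, -0.046), yaw 0.027. The sill measures -0.1415 against the given -0.142, so the fit is good.
- **Tin:** at cabinet (-0.126, 0.016).
- **Doors:** about 1.77 rad (plain) and 1.89 rad (lipped).
- **Red tin:** one stands in front at world (0.364, 0.002).

I'll tilt the tool 45° forward for the tin and point it down for the doors.

```bash
cat >> h.py <<'E'
C=np.array([.7274,-.0463]);YAW=.027
def loc2w(x,y):
    return C+R.from_euler('z',YAW).as_matrix()[:2,:2]@[x,y]
def w2loc(p): return (R.from_euler('z',YAW).as_matrix()[:2,:2].T@(np.array(p)[:2]-C))
def rot(tilt,yaw=YAW): # tool down, tool x along yaw, then tilted so tool z leans towards +x
    return R.from_euler('z',yaw)*R.from_euler('y',-np.radians(tilt))*R.from_quat([1,0,0,0])
def plan(wps):
    """wps: (local x, local y, z, tilt deg, rows)"""
    s=telemetry.read_state();p0=s['ee_pos'];R0=R.from_quat(s['eef_rot']);out=[]
    pp,rv=np.zeros(3),np.zeros(3)
    for x,y,z,t,n in wps:
        p=R0.inv().apply(np.r_[loc2w(x,y),z]-p0)/.04
        v=np.degrees((R0.inv()*rot(t)).as_rotvec())/5
        for k in range(1,n+1):out.append(np.r_[rv+(v-rv)*k/n,pp+(p-pp)*k/n])
        pp,rv=p,v
    for o in out:print(','.join(f'{a:.2f}' for a in o))
def st():
    s=telemetry.read_state();print(round(s['time'],2),'loc',w2loc(s['ee_pos']).round(4),'z',s['ee_pos'][2].round(4),'z-axis',R.from_quat(s['eef_rot']).apply([0,0,1]).round(3),'x-axis',R.from_quat(s['eef_rot']).apply([1,0,0]).round(3),'F',s['ft_force'].round(1),'q',s['joint_positions'].round(2),'w',s['width'].round(3))
E
python3 - <<'E'
from h import *
st();print(rot(45).apply([[0,0,1],[1,0,0]]))
plan([(-.40,-.42,.40,0,4),(-.30,.0,.42,0,12)])
E
```

```text
Traceback (most recent call last):
  File "h.py", line 29, in st
    s=telemetry.read_state();print(round(s['time'],2),'loc',w2loc(s['ee_pos']).round(4),'z',s['ee_pos'][2].round(4),'z-axis',R.from_quat(s['eef_rot']).apply([0,0,1]).round(3),'x-axis',R.from_quat(s['eef_rot']).apply([1,0,0]).round(3),'F',s['ft_force'].round(1),'q',s['joint_positions'].round(2),'w',s['width'].round(3))
                                                                                                                                                                                                                                                                                                           ^^^^^^^^^^^^^^^^
AttributeError: 'float' object has no attribute 'round'
```

```bash
sed -i "s/s\['width'\].round(3)/round(s['width'],3)/" h.py
python3 - <<'E'
from h import *
st();print(rot(45).apply([[0,0,1],[1,0,0]]))
plan([(-.40,-.42,.40,0,5),(-.32,.0,.42,0,12)])
E
```

```text
0.15 loc [-0.4622 -0.5004] z 0.244 z-axis [-0.001  0.001 -1.   ] x-axis [ 0.895  0.446 -0.   ] F [ 0.1  0.6 -0.2] q [ 1.09  0.33 -0.06  1.46  0.02  1.35 -0.09] w 0.087
[[ 0.70684906  0.01908956 -0.70710678]
 [ 0.70684906  0.01908956  0.70710678]]
-0.00,0.00,1.00,0.45,-0.23,-0.78
-0.00,0.00,2.00,0.90,-0.47,-1.56
-0.01,0.00,3.00,1.35,-0.70,-2.34
-0.01,0.00,4.00,1.81,-0.94,-3.12
-0.01,0.00,4.99,2.26,-1.17,-3.90
-0.01,0.00,4.99,2.78,-1.89,-3.94
-0.01,0.00,4.99,3.30,-2.62,-3.98
-0.01,0.00,4.99,3.82,-3.34,-4.02
-0.01,0.00,4.99,4.34,-4.06,-4.06
-0.01,0.00,4.99,4.86,-4.79,-4.10
-0.01,0.00,4.99,5.38,-5.51,-4.15
-0.01,0.00,4.99,5.90,-6.23,-4.19
-0.01,0.00,4.99,6.42,-6.95,-4.23
-0.01,0.00,4.99,6.94,-7.68,-4.27
-0.01,0.00,4.99,7.46,-8.40,-4.31
-0.01,0.00,4.99,7.98,-9.12,-4.35
-0.01,0.00,4.99,8.50,-9.85,-4.39
```

Request:
drive_tool(series=[0,0,1,0.45,-0.23,-0.8,-0.08,0,0,2,0.9,-0.47,-1.6,-0.08,0,0,3,1.35,-0.7,-2.35,-0.08,0,0,4,1.8,-0.95,-3.1,-0.08,0,0,5,2.25,-1.2,-3.9,-0.08,0,0,5,2.8,-1.9,-3.95,-0.08,0,0,5,3.3,-2.6,-4,-0.08,0,0,5,3.8,-3.35,-4,-0.08,0,0,5,4.35,-4.05,-4.05,-0.08,0,0,5,4.85,-4.8,-4.1,-0.08])

```text
time: 0.98
ee_pos: [0.367, -0.299, 0.4083]
eef_rot: [1.0, 0.013, -0.0, -0.0]
ft_force: [1.4, -0.8, 0.6]
width: 0.0411
grip_force: 0.0
```

```bash
python3 - <<'E'
from h import *
st()
plan([(-.32,.0,.42,0,6),(-.30,.01,.36,25,4)])
E
```

```text
0.98 loc [-0.3671 -0.2429] z 0.4083 z-axis [-0.  0. -1.] x-axis [ 1.     0.027 -0.   ] F [ 1.4 -0.8  0.6] q [ 0.79 -0.03 -0.19  1.54 -0.01  1.64 -0.95] w 0.041
-0.00,0.00,-0.00,0.20,-1.01,-0.05
-0.00,0.00,-0.00,0.39,-2.02,-0.10
-0.00,0.00,-0.00,0.59,-3.04,-0.15
-0.00,0.00,-0.00,0.78,-4.05,-0.20
-0.00,0.00,-0.00,0.98,-5.06,-0.24
-0.00,0.00,-0.00,1.17,-6.07,-0.29
-0.00,1.25,-0.00,1.30,-6.14,0.08
0.00,2.50,-0.00,1.42,-6.20,0.46
0.00,3.75,-0.00,1.55,-6.26,0.83
0.00,5.00,-0.00,1.68,-6.32,1.21
```

Request:
drive_tool(series=[0,0,0,0.2,-0.9,0,-0.08,0,0,0,0.4,-1.8,-0.1,-0.08,0,0,0,0.6,-2.75,-0.15,-0.08,0,0,0,0.8,-3.7,-0.2,-0.08,0,0,0,1,-4.7,-0.25,-0.08,0,0,0,1.15,-5.6,-0.25,-0.08,0,1.25,0,1.3,-6.1,0.1,-0.08,0,2.5,0,1.4,-6.2,0.45,-0.08,0,3.75,0,1.55,-6.25,0.8,-0.08,0,5,0,1.7,-6.3,1.2,-0.08])

```text
time: 1.82
ee_pos: [0.4287, -0.0469, 0.3609]
eef_rot: [0.975, 0.013, 0.22, -0.002]
ft_force: [-0.1, 0.4, 0.2]
width: 0.0403
grip_force: 0.0
```

```bash
python3 - <<'E'
from h import *
st()
plan([(-.24,.0155,.24,45,5),(-.215,.0155,.09,45,5)])
E
```

```text
1.82 loc [-0.2986  0.0074] z 0.3609 z-axis [ 0.429  0.01  -0.903] x-axis [0.903 0.025 0.429] F [-0.1  0.4  0.2] q [ 0.57 -0.47 -0.36  2.02 -0.29  1.14 -1.27] w 0.04
0.00,0.78,0.00,0.01,-0.04,0.67
0.01,1.57,0.00,0.01,-0.08,1.34
0.01,2.35,0.00,0.02,-0.12,2.02
0.01,3.14,0.00,0.02,-0.17,2.69
0.02,3.92,0.00,0.03,-0.21,3.36
0.02,3.92,0.00,-0.18,-0.21,4.09
0.02,3.92,0.00,-0.39,-0.21,4.82
0.02,3.92,0.00,-0.60,-0.21,5.55
0.02,3.92,0.00,-0.81,-0.21,6.28
0.02,3.92,0.00,-1.02,-0.21,7.02
```

Request:
drive_tool(series=[0,0.8,0,0,-0.05,0.7,-0.08,0,1.6,0,0,-0.1,1.35,-0.08,0,2.4,0,0,-0.1,2,-0.08,0,3.1,0,0,-0.15,2.7,-0.08,0,3.9,0,0,-0.2,3.35,-0.08,0,3.9,0,0,-0.2,3.4,-0.08])

```text
time: 2.32
ee_pos: [0.4866, -0.0371, 0.2366]
eef_rot: [0.924, 0.013, 0.381, -0.005]
ft_force: [-0.7, 0.5, 0.3]
width: 0.0402
grip_force: 0.0
```

```bash
python3 - <<'E'
from h import *
st()
plan([(-.215,.0155,.09,45,6)])
E
```

```text
2.32 loc [-0.2404  0.0157] z 0.2366 z-axis [ 0.704  0.019 -0.71 ] x-axis [0.709 0.02  0.705] F [-0.7  0.5  0.3] q [ 0.34 -0.44 -0.27  2.41 -0.43  0.4  -1.17] w 0.04
0.00,0.01,0.00,-0.36,0.00,0.51
0.00,0.01,0.00,-0.71,0.00,1.02
0.00,0.02,0.00,-1.07,0.00,1.52
0.00,0.03,0.00,-1.42,0.00,2.03
0.00,0.03,0.01,-1.78,0.00,2.54
0.01,0.04,0.01,-2.13,0.00,3.05
```

```bash
python3 - <<'E'
from h import *
plan([(-.215,.0155,.2,35,3),(-.207,.0155,.09,35,5)])
E
```

```text
0.00,-0.65,0.00,-0.06,0.00,0.37
0.00,-1.31,0.00,-0.13,0.00,0.73
0.01,-1.96,0.01,-0.19,0.00,1.10
0.01,-1.96,0.01,-0.55,0.00,1.52
0.01,-1.96,0.01,-0.91,0.00,1.93
0.01,-1.96,0.01,-1.27,0.00,2.35
0.01,-1.96,0.01,-1.63,0.00,2.77
0.01,-1.96,0.01,-1.99,0.00,3.19
```

Request:
drive_tool(series=[0,-0.65,0,-0.05,0,0.35,-0.08,0,-1.3,0,-0.15,0,0.75,-0.08,0,-2,0,-0.2,0,1.1,-0.08,0,-2,0,-0.55,0,1.5,-0.08,0,-2,0,-0.9,0,1.95,-0.08,0,-2,0,-1.25,0,2.35,-0.08,0,-2,0,-1.65,0,2.75,-0.08,0,-2,0,-2,0,3.2,-0.08,0,-2,0,-2,0,3.2,-0.08])

```text
time: 3.07
ee_pos: [0.5155, -0.0365, 0.0857]
eef_rot: [0.956, 0.012, 0.293, -0.005]
ft_force: [-1.6, -1.0, 0.4]
width: 0.0395
grip_force: 0.0
```

```bash
python3 - <<'E'
from h import *
a=camera("wrist");b=camera("scene")[85:265,180:360]
im=np.hstack([cv2.resize(a,(432,324)),cv2.resize(b,(324,324))]);cv2.imwrite("pics/pre.png",im[:,:,::-1])
st()
plan([(-.165,.0155,.09,35,5),(-.145,.0155,.09,35,5)])
E
```

```text
3.17 loc [-0.2094  0.0151] z 0.0897 z-axis [ 0.564  0.015 -0.826] x-axis [0.825 0.021 0.564] F [0.1 0.4 0.9] q [ 0.5  -0.02 -0.5   2.36 -0.11  0.19 -1.45] w 0.04
-0.00,0.03,-0.00,0.18,-0.00,0.12
-0.00,0.05,-0.00,0.37,-0.00,0.25
-0.00,0.08,-0.01,0.55,-0.01,0.37
-0.00,0.10,-0.01,0.74,-0.01,0.50
-0.00,0.13,-0.01,0.92,-0.01,0.62
-0.00,0.13,-0.01,1.00,-0.01,0.68
-0.00,0.13,-0.01,1.09,-0.01,0.73
-0.00,0.13,-0.01,1.17,-0.01,0.79
-0.00,0.13,-0.01,1.25,-0.01,0.85
-0.00,0.13,-0.01,1.33,-0.01,0.90
```

View pics/pre.png

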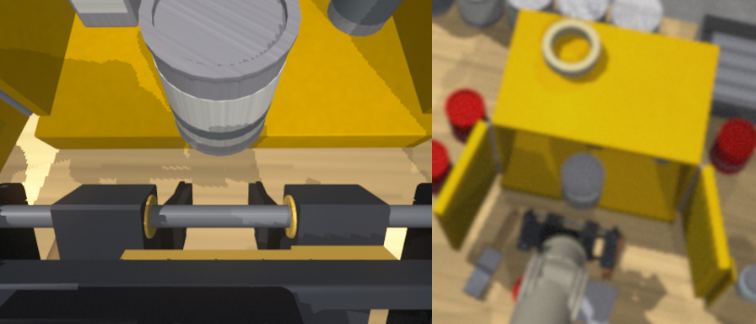

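The tin sits squarely ahead of the finger gap: tin axis at about x=220 and finger midpoint at about 221 in the left half. I'll push it slowly.

Request:
drive_tool(series=[0,0,0,0.12,0,0.08,-0.08,0,0,0,0.25,0,0.17,-0.08,0,0,0,0.37,0,0.25,-0.08,0,0,0,0.49,0,0.34,-0.08,0,0,0,0.62,0,0.42,-0.08,0,0,0,0.74,0,0.51,-0.08,0,0,0,0.86,0,0.59,-0.08,0,0,0,0.99,0,0.68,-0.08,0,0,0,1.11,0,0.76,-0.08,0,0,0,1.24,0,0.85,-0.08])

```text
time: 4.0
ee_pos: [0.5789, -0.0358, 0.0916]
eef_rot: [0.955, 0.012, 0.297, -0.003]
ft_force: [-5.3, 0.0, 3.1]
width: 0.0403
grip_force: 2.6
```

```bash
python3 - <<'E'
from h import *
st()
plan([(-.1225,.0155,.09,35,6)])
E
```

```text
4.0 loc [-0.1481  0.0146] z 0.0916 z-axis [ 0.567  0.013 -0.824] x-axis [0.823 0.022 0.567] F [-5.3  0.   3.1] q [ 0.41  0.12 -0.44  2.23  0.2   0.2  -1.73] w 0.04
0.00,0.01,-0.00,0.08,-0.00,0.07
0.01,0.03,-0.00,0.17,-0.01,0.13
0.01,0.04,-0.00,0.25,-0.01,0.20
0.01,0.06,-0.00,0.34,-0.02,0.26
0.02,0.07,-0.00,0.42,-0.02,0.33
0.02,0.09,-0.00,0.51,-0.02,0.40
```

Request:
drive_tool(series=[0,0,0,0.09,0,0.07,-0.08,0,0,0,0.18,0,0.13,-0.08,0,0,0,0.26,0,0.2,-0.08,0,0,0,0.35,0,0.26,-0.08,0,0,0,0.43,0,0.32,-0.08,0,0,0,0.51,0,0.38,-0.08,0,0,0,0.53,0,0.4,-0.08,0,0,0,0.53,0,0.4,-0.08])

```text
time: 4.67
ee_pos: [0.6054, -0.0346, 0.0895]
eef_rot: [0.955, 0.013, 0.297, -0.004]
ft_force: [-2.6, -1.2, 3.1]
width: 0.0399
grip_force: 2.1
```

```bash
python3 - <<'E'
from h import *
st()
plan([(-.21,.0155,.09,35,4),(-.225,.0155,.16,30,2),(-.25,.03,.25,15,4)])
E
```

```text
4.67 loc [-0.1217  0.015 ] z 0.0895 z-axis [ 0.567  0.015 -0.824] x-axis [0.823 0.022 0.567] F [-2.6 -1.2  3.1] q [ 0.36  0.17 -0.4   2.17  0.27  0.21 -1.79] w 0.04
0.00,0.02,-0.00,-0.45,-0.00,-0.32
0.00,0.05,-0.00,-0.91,-0.01,-0.63
0.01,0.07,-0.00,-1.36,-0.01,-0.95
0.01,0.09,-0.00,-1.81,-0.01,-1.26
0.01,-0.41,-0.01,-1.47,-0.01,-2.09
0.01,-0.91,-0.01,-1.13,-0.01,-2.92
0.01,-1.66,-0.01,-0.94,-0.10,-3.47
0.01,-2.41,-0.01,-0.75,-0.19,-4.02
0.01,-3.16,-0.01,-0.56,-0.28,-4.57
0.01,-3.91,-0.01,-0.37,-0.37,-5.12
```

Request:
drive_tool(series=[0,0,0,-0.25,0,-0.17,-0.08,0,0,0,-0.7,0,-0.48,-0.08,0,0,0,-1.2,0,-0.82,-0.08,0,0,0,-1.75,0,-1.2,-0.08,0,-0.4,0,-1.5,0,-2.1,-0.08,0,-0.9,0,-1.15,0,-2.9,-0.08,0,-1.7,0,-0.95,-0.1,-3.45,-0.5,0,-2.4,0,-0.75,-0.2,-4,-1,0,-3.15,0,-0.55,-0.3,-4.55,-1,0,-3.9,0,-0.35,-0.35,-5.1,-1])

```text
time: 5.5
ee_pos: [0.4771, -0.0235, 0.2514]
eef_rot: [0.991, 0.013, 0.13, -0.001]
ft_force: [0.7, 0.4, -0.6]
width: 0.0212
grip_force: 0.0
```

```bash
python3 - <<'E'
from h import *
c=get_calibration("wrist");a=camera("wrist")
st()
for x in(-.12,-.064): # project expected tin lid front / base front
    print(x,P("wrist",[[*loc2w(x-.043,.0155),.035],[*loc2w(x,.0155),.145],[*loc2w(x-.043,.0155),.145]],c).round())
print("front plane floor",P("wrist",[[*loc2w(-.12,y),.035] for y in(-.1,.0155,.1)],c).round())
cv2.imwrite("pics/after.png",a[:,:,::-1])
plan([(-.27,.10,.36,0,4),(-.27,.285,.38,0,6)])
E
```

```text
5.55 loc [-0.2478  0.0298] z 0.2562 z-axis [ 0.258  0.005 -0.966] x-axis [0.966 0.027 0.258] F [1.2 0.  5.7] q [ 0.61 -0.18 -0.58  1.98 -0.13  1.05 -1.47] w 0.017
-0.12 [[271. 145.]
 [275.  80.]
 [275. 128.]]
-0.064 [[271. 102.]
 [275.  17.]
 [275.  65.]]
front plane floor [[361. 112.]
 [271. 112.]
 [205. 112.]]
0.01,-0.75,0.00,0.03,-0.44,-0.66
0.01,-1.50,0.00,0.07,-0.88,-1.33
0.02,-2.25,0.00,0.10,-1.31,-1.99
0.02,-2.99,0.00,0.14,-1.75,-2.65
0.02,-2.99,0.00,0.16,-2.52,-2.74
0.02,-2.99,0.00,0.18,-3.29,-2.82
0.02,-2.99,0.00,0.20,-4.06,-2.90
0.02,-2.99,0.00,0.22,-4.83,-2.98
0.02,-2.99,0.00,0.25,-5.60,-3.06
0.02,-2.99,0.00,0.27,-6.37,-3.14
```

View pics/after.png

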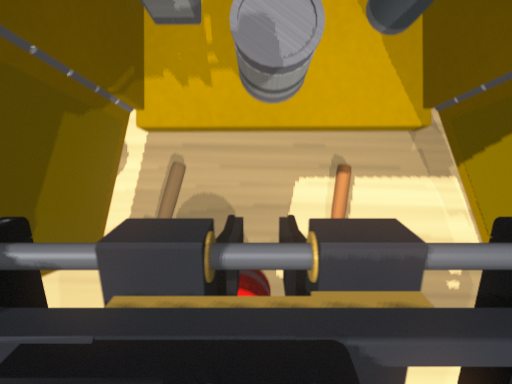

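The tin's base front is at about (271,102), matching the prediction for tin x = -0.064 (the sill front is at row ~129, as expected). All of it is inside. Now the plain door.

Request:
drive_tool(series=[0,-0.75,0,0,-0.2,-0.85,-1,0,-1.5,0,0.05,-0.6,-1.7,-1,0,-2.25,0,0.1,-1.1,-2.4,-1,0,-3,0,0.15,-1.6,-2.9,-1,0,-3,0,0.15,-2.4,-3.1,-1,0,-3,0,0.2,-3.3,-3.15,-1,0,-3,0,0.2,-4.1,-3.15,-1,0,-3,0,0.2,-4.9,-3.15,-1,0,-3,0,0.25,-5.7,-3.15,-1,0,-3,0,0.25,-6.4,-3.15,-1])

```text
time: 6.38
ee_pos: [0.4475, 0.2337, 0.3737]
eef_rot: [1.0, 0.014, 0.001, -0.001]
ft_force: [0.0, -0.9, 0.2]
width: 0.0004
grip_force: 0.0
```

```bash
cat >> h.py <<'E'
def door(side,ths,rho=.14,z=.287,press=0.):
    """plan rows along closing arc; side +1 plain, -1 lipped"""
    w=[]
    for t in ths:
        n=np.array([-np.cos(t),np.sin(t)]);d=np.array([-np.sin(t),-np.cos(t)])
        sup=.0095*abs(n[0])+.015*abs(n[1])
        c=np.array([-.12,.19])+rho*d+(.022+sup-press)*n
        w.append((c[0],side*c[1],z,0,1))
    plan(w)
E
python3 - <<'E'
from h import *
st()
plan([(-.26,.290,.287,0,4)])
E
```

```text
6.38 loc [-0.2723  0.2875] z 0.3737 z-axis [ 0.001  0.001 -1.   ] x-axis [1.    0.027 0.001] F [ 0.  -0.9  0.2] q [ 0.31  0.1  -0.94  1.51  0.08  1.57 -2.17] w 0.0
-0.00,-0.00,0.00,0.08,-0.02,0.54
-0.01,-0.01,0.00,0.15,-0.03,1.08
-0.01,-0.01,0.00,0.23,-0.05,1.63
-0.01,-0.02,0.00,0.30,-0.06,2.17
```

Request:
drive_tool(series=[0,0,0,0.1,0,0.55,-1,0,0,0,0.15,0,1.1,-1,0,0,0,0.25,-0.05,1.6,-1,0,0,0,0.3,-0.05,2.1,-1,0,0,0,0.3,-0.05,2.15,-1])

```text
time: 6.8
ee_pos: [0.4588, 0.2331, 0.2841]
eef_rot: [1.0, 0.013, -0.002, 0.0]
ft_force: [-0.8, 0.0, 0.3]
width: 0.0007
grip_force: 0.0
```

```bash
python3 - <<'E'
from h import *
st()
door(1,[1.9,1.83,1.77,1.71,1.65,1.59,1.53,1.47,1.41,1.35])
E
```

```text
6.8 loc [-0.261   0.2866] z 0.2841 z-axis [-0.004 -0.001 -1.   ] x-axis [ 1.     0.027 -0.004] F [-0.8  0.   0.3] q [ 0.29  0.16 -0.93  1.65  0.13  1.4  -2.2 ] w 0.001
0.01,0.04,-0.00,0.53,0.35,-0.07
0.01,0.04,-0.00,0.39,0.58,-0.07
0.01,0.04,-0.00,0.28,0.78,-0.07
0.01,0.04,-0.00,0.19,0.98,-0.07
0.01,0.04,-0.00,0.11,1.20,-0.07
0.01,0.04,-0.00,0.04,1.42,-0.07
0.01,0.04,-0.00,-0.01,1.62,-0.07
0.01,0.04,-0.00,-0.05,1.82,-0.07
0.01,0.04,-0.00,-0.08,2.03,-0.07
0.01,0.04,-0.00,-0.10,2.24,-0.07
```

Request:
drive_tool(series=[0,0,0,0.4,0.3,0,-1,0,0,0,0.4,0.55,-0.05,-1,0,0,0,0.28,0.75,-0.05,-1,0,0,0,0.19,0.95,-0.05,-1,0,0,0,0.11,1.15,-0.05,-1,0,0,0,0.05,1.35,-0.05,-1,0,0,0,0,1.55,-0.05,-1,0,0,0,-0.04,1.75,-0.05,-1,0,0,0,-0.07,1.97,-0.05,-1,0,0,0,-0.1,2.2,-0.05,-1])

```text
time: 7.63
ee_pos: [0.4577, 0.1451, 0.2894]
eef_rot: [1.0, 0.013, 0.0, 0.0]
ft_force: [1.1, 1.0, 0.8]
width: 0.0006
grip_force: 0.7
```

```bash
python3 - <<'E'
from h import *
st()
door(1,np.linspace(1.30,.78,10))
E
```

```text
7.63 loc [-0.2644  0.1986] z 0.2894 z-axis [ 0.  0. -1.] x-axis [1.    0.027 0.   ] F [1.1 1.  0.8] q [ 0.46  0.04 -0.87  1.72  0.03  1.39 -1.96] w 0.001
0.00,-0.00,-0.00,-0.02,0.21,0.06
0.00,-0.00,-0.00,-0.02,0.41,0.06
0.00,-0.00,-0.00,-0.00,0.62,0.06
0.00,-0.00,-0.00,0.03,0.82,0.06
0.00,-0.00,-0.00,0.07,1.03,0.06
0.00,-0.00,-0.00,0.12,1.23,0.06
0.00,-0.00,-0.00,0.18,1.43,0.06
0.00,-0.00,-0.00,0.26,1.63,0.06
0.00,-0.00,-0.00,0.35,1.82,0.06
0.00,-0.00,-0.00,0.45,2.01,0.06
```

Request:
drive_tool(series=[0,0,0,-0.02,0.2,0.05,-1,0,0,0,-0.02,0.4,0.05,-1,0,0,0,0,0.6,0.05,-1,0,0,0,0.03,0.8,0.05,-1,0,0,0,0.07,1,0.05,-1,0,0,0,0.12,1.2,0.05,-1,0,0,0,0.18,1.4,0.05,-1,0,0,0,0.26,1.6,0.05,-1,0,0,0,0.35,1.8,0.05,-1,0,0,0,0.44,2,0.05,-1])

```text
time: 8.47
ee_pos: [0.478, 0.0654, 0.2872]
eef_rot: [1.0, 0.013, -0.0, 0.0]
ft_force: [0.6, 2.4, 0.5]
width: 0.0001
grip_force: 0.6
```

```bash
python3 - <<'E'
from h import *
st()
door(1,np.linspace(.75,.26,10))
E
```

```text
8.47 loc [-0.2463  0.1184] z 0.2872 z-axis [-0. -0. -1.] x-axis [ 1.     0.026 -0.   ] F [0.6 2.4 0.5] q [ 0.54  0.04 -0.78  1.72  0.03  1.39 -1.79] w 0.0
0.00,0.00,-0.01,0.06,0.10,0.01
0.00,0.00,-0.01,0.17,0.27,0.01
0.00,0.00,-0.01,0.29,0.44,0.01
0.00,0.00,-0.01,0.43,0.59,0.01
0.00,0.00,-0.01,0.57,0.75,0.01
0.00,0.00,-0.01,0.72,0.89,0.01
0.00,0.00,-0.01,0.88,1.02,0.01
0.00,0.00,-0.01,1.05,1.15,0.01
0.00,0.00,-0.01,1.23,1.26,0.01
0.00,0.00,-0.01,1.41,1.37,0.01
```

Request:
drive_tool(series=[0,0,0,0.07,0.13,0,-1,0,0,0,0.17,0.28,0,-1,0,0,0,0.29,0.44,0,-1,0,0,0,0.43,0.6,0,-1,0,0,0,0.57,0.75,0,-1,0,0,0,0.72,0.89,0,-1,0,0,0,0.88,1.02,0,-1,0,0,0,1.04,1.14,0,-1,0,0,0,1.18,1.24,0,-1,0,0,0,1.3,1.31,0,-1])

```text
time: 9.3
ee_pos: [0.5317, 0.0146, 0.2871]
eef_rot: [1.0, 0.013, -0.0, -0.0]
ft_force: [-1.1, 2.0, 0.2]
width: 0.0007
grip_force: 0.5
```

```bash
python3 - <<'E'
from h import *
st()
door(1,np.linspace(.25,.0,10))
E
```

```text
9.3 loc [-0.194   0.0662] z 0.2871 z-axis [-0.  0. -1.] x-axis [ 1.     0.026 -0.   ] F [-1.1  2.   0.2] q [ 0.55  0.17 -0.74  1.61  0.12  1.41 -1.75] w 0.001
-0.00,0.00,-0.01,0.14,0.08,0.00
-0.00,0.00,-0.01,0.24,0.13,0.00
-0.00,0.00,-0.01,0.34,0.17,0.00
-0.00,0.00,-0.01,0.44,0.22,0.00
-0.00,0.00,-0.01,0.54,0.25,0.00
-0.00,0.00,-0.01,0.64,0.29,0.00
-0.00,0.00,-0.01,0.74,0.32,0.00
-0.00,0.00,-0.01,0.85,0.35,0.00
-0.00,0.00,-0.01,0.96,0.38,0.00
-0.00,0.00,-0.01,1.06,0.40,0.00
```

Request:
drive_tool(series=[0,0,0,0.12,0.07,0,-1,0,0,0,0.22,0.12,0,-1,0,0,0,0.32,0.16,0,-1,0,0,0,0.42,0.2,0,-1,0,0,0,0.52,0.25,0,-1,0,0,0,0.61,0.28,0,-1,0,0,0,0.7,0.31,0,-1,0,0,0,0.78,0.33,0,-1,0,0,0,0.86,0.35,0,-1,0,0,0,0.92,0.37,0,-1])

```text
time: 10.13
ee_pos: [0.5685, 0.0014, 0.2873]
eef_rot: [1.0, 0.013, 0.0, 0.0]
ft_force: [-0.8, 1.2, 0.2]
width: 0.0004
grip_force: 0.5
```

```bash
python3 - <<'E'
from h import *
st()
door(1,[.04,.03,.02,.01,0,-.01,-.02])
E
```

```text
10.13 loc [-0.1575  0.0519] z 0.2873 z-axis [ 0. -0. -1.] x-axis [1.    0.026 0.   ] F [-0.8  1.2  0.2] q [ 0.53  0.26 -0.73  1.52  0.18  1.43 -1.76] w 0.0
0.00,-0.00,-0.01,-0.00,0.01,0.01
0.00,-0.00,-0.01,0.04,0.02,0.01
0.00,-0.00,-0.01,0.07,0.03,0.01
0.00,-0.00,-0.01,0.11,0.04,0.01
0.00,-0.00,-0.01,0.15,0.05,0.01
0.00,-0.00,-0.01,0.18,0.06,0.01
0.00,-0.00,-0.01,0.21,0.06,0.01
```

Request:
drive_tool(series=[0,0,0,0.04,0.01,0,-1,0,0,0,0.08,0.02,0,-1,0,0,0,0.12,0.03,0,-1,0,0,0,0.16,0.03,0,-1,0,0,0,0.2,0.03,0,-1,0,0,0,0.24,0.03,0,-1,0,0,0,0.27,0.03,0,-1])

```text
time: 10.72
ee_pos: [0.5773, 0.0, 0.2873]
eef_rot: [1.0, 0.013, -0.002, 0.001]
ft_force: [-20.6, -2.5, 8.9]
width: 0.0006
grip_force: 10.8
```

```bash
python3 - <<'E'
from h import *
st()
E
```

```text
10.72 loc [-0.1488  0.0503] z 0.2873 z-axis [-0.005 -0.001 -1.   ] x-axis [ 1.     0.026 -0.005] F [-20.6  -2.5   8.9] q [ 0.51  0.29 -0.72  1.49  0.19  1.44 -1.76] w 0.001
```

The force rose to 20 N against the stop, so the plain door is shut. Backing off and moving round to the lipped door.

```bash
python3 - <<'E'
from h import *
plan([(-.165,.05,.287,0,2),(-.25,.03,.32,0,3),(-.25,-.06,.38,0,4),(-.25,-.305,.385,0,8),(-.25,-.305,.287,0,4)])
E
```

```text
0.01,0.03,-0.00,-0.20,0.00,0.00
0.01,0.05,-0.01,-0.40,0.01,0.01
0.01,0.05,-0.01,-1.11,0.18,-0.26
0.01,0.05,-0.01,-1.82,0.34,-0.53
0.01,0.05,-0.01,-2.53,0.51,-0.81
0.01,0.05,-0.01,-2.53,1.07,-1.18
0.01,0.05,-0.01,-2.54,1.64,-1.55
0.01,0.05,-0.01,-2.54,2.20,-1.93
0.01,0.05,-0.01,-2.54,2.76,-2.30
0.01,0.05,-0.01,-2.54,3.53,-2.32
0.01,0.05,-0.01,-2.54,4.29,-2.33
0.01,0.05,-0.01,-2.54,5.06,-2.35
0.01,0.05,-0.01,-2.54,5.83,-2.36
0.01,0.05,-0.01,-2.54,6.59,-2.38
0.01,0.05,-0.01,-2.54,7.36,-2.39
0.01,0.05,-0.01,-2.54,8.12,-2.41
0.01,0.05,-0.01,-2.53,8.89,-2.42
0.01,0.05,-0.01,-2.53,8.89,-1.81
0.01,0.05,-0.01,-2.53,8.89,-1.19
0.01,0.05,-0.01,-2.53,8.89,-0.58
0.01,0.05,-0.01,-2.52,8.89,0.03
```

Request:
drive_tool(series=[0,0,0,-0.2,0,0,-1,0,0,0,-0.5,0,0,-1,0,0,0,-1.2,0.15,-0.25,-1,0,0,0,-1.9,0.35,-0.55,-1,0,0,0,-2.6,0.5,-0.8,-1,0,0,0,-2.6,1.05,-1.2,-1,0,0,0,-2.6,1.65,-1.6,-1,0,0,0,-2.6,2.2,-1.95,-1,0,0,0,-2.6,2.8,-2.35,-1,0,0,0,-2.6,3.5,-2.4,-1])

```text
time: 11.55
ee_pos: [0.4794, -0.1426, 0.3865]
eef_rot: [1.0, 0.014, 0.002, 0.001]
ft_force: [0.8, 0.8, 0.2]
width: 0.0004
grip_force: 0.0
```

```bash
python3 - <<'E'
from h import *
im=camera("top")[90:240,180:380];cv2.imwrite("pics/top2.png",cv2.resize(im,(800,600),interpolation=cv2.INTER_CUBIC)[:,:,::-1])
st()
plan([(-.25,-.305,.385,0,7),(-.25,-.305,.32,0,3)])
E
```

```text
11.6 loc [-0.2515 -0.0964] z 0.3848 z-axis [ 0.003 -0.003 -1.   ] x-axis [1.    0.02  0.003] F [-1.9 -5.1 -0.4] q [ 0.78  0.05 -0.6   1.51  0.03  1.59 -1.36] w 0.0
0.01,-0.00,-0.01,0.01,0.74,0.00
0.01,-0.01,-0.02,0.02,1.49,0.00
0.02,-0.01,-0.03,0.03,2.23,0.01
0.02,-0.02,-0.04,0.04,2.98,0.01
0.03,-0.02,-0.06,0.05,3.72,0.01
0.03,-0.03,-0.07,0.06,4.47,0.01
0.04,-0.03,-0.08,0.07,5.21,0.01
0.04,-0.03,-0.08,0.07,5.21,0.55
0.04,-0.03,-0.08,0.07,5.21,1.10
0.04,-0.03,-0.08,0.07,5.21,1.64
```

View pics/top2.png

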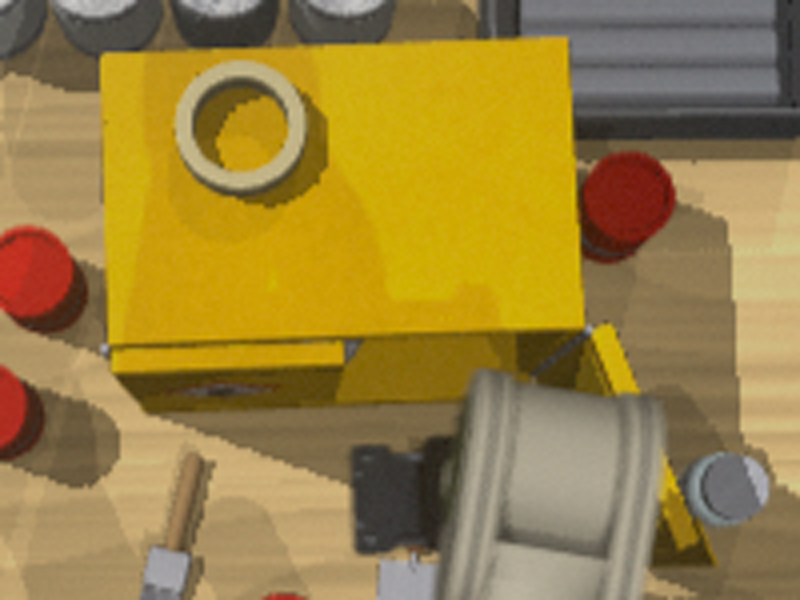

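The plain door is shut flush: its top edge runs (112,347) to (345,343), parallel to the roof. The lipped door has not moved. Continuing over it.

Request:
drive_tool(series=[0,0,0,0,0.75,0,-1,0,0,0,0,1.5,0,-1,0,0,0,0.05,2.25,0,-1,0,0,0,0.05,3,0,-1,0,0,0,0.05,3.75,0,-1,0,0,0,0.05,4.5,0,-1,0,0,0,0.05,5.2,0,-1,0,0,0,0.05,5.25,0.5,-1,0,0,0,0.05,5.25,1.1,-1,0,0,0,0.05,5.25,1.65,-1])

```text
time: 12.43
ee_pos: [0.4863, -0.3526, 0.3161]
eef_rot: [1.0, 0.013, 0.0, -0.0]
ft_force: [0.3, 0.5, -0.9]
width: 0.0007
grip_force: 0.0
```

```bash
python3 - <<'E'
from h import *
st()
plan([(-.25,-.305,.287,0,2)])
E
```

```text
12.43 loc [-0.2492 -0.2996] z 0.3161 z-axis [ 0.001  0.    -1.   ] x-axis [1.    0.026 0.001] F [ 0.3  0.5 -0.9] q [ 0.92  0.29 -0.47  1.39  0.13  1.49 -1.08] w 0.001
0.00,-0.00,-0.01,-0.01,0.07,0.36
0.00,-0.01,-0.02,-0.02,0.13,0.73
```

Request:
drive_tool(series=[0,0,0,0,0.05,0.35,-1,0,0,0,0,0.1,0.7,-1,0,0,0,0,0.1,0.7,-1])

```text
time: 12.68
ee_pos: [0.4854, -0.3559, 0.2862]
eef_rot: [1.0, 0.013, -0.002, -0.001]
ft_force: [-0.3, 0.4, -0.5]
width: 0.0003
grip_force: 0.0
```

```bash
python3 - <<'E'
from h import *
st()
door(-1,np.linspace(1.96,1.42,10))
E
```

```text
12.68 loc [-0.2503 -0.303 ] z 0.2862 z-axis [-0.003  0.002 -1.   ] x-axis [ 1.     0.026 -0.003] F [-0.3  0.4 -0.5] q [ 0.93  0.3  -0.47  1.44  0.13  1.44 -1.08] w 0.0
-0.03,0.04,-0.01,0.39,-0.58,-0.02
-0.03,0.04,-0.01,0.26,-0.76,-0.02
-0.03,0.04,-0.01,0.14,-0.95,-0.02
-0.03,0.04,-0.01,0.03,-1.15,-0.02
-0.03,0.04,-0.01,-0.06,-1.36,-0.02
-0.03,0.04,-0.01,-0.15,-1.57,-0.02
-0.03,0.04,-0.01,-0.22,-1.79,-0.01
-0.03,0.04,-0.01,-0.27,-2.00,-0.01
-0.03,0.04,-0.01,-0.32,-2.20,-0.01
-0.03,0.04,-0.01,-0.35,-2.40,-0.01
```

Request:
drive_tool(series=[0,0,0,0.2,-0.25,0,-1,0,0,0,0.3,-0.5,0,-1,0,0,0,0.26,-0.75,0,-1,0,0,0,0.14,-0.95,0,-1,0,0,0,0.03,-1.15,0,-1,0,0,0,-0.06,-1.35,0,-1,0,0,0,-0.15,-1.57,0,-1,0,0,0,-0.22,-1.78,0,-1,0,0,0,-0.27,-1.98,0,-1,0,0,0,-0.32,-2.18,0,-1])

```text
time: 13.52
ee_pos: [0.4709, -0.2686, 0.2894]
eef_rot: [1.0, 0.013, 0.0, 0.0]
ft_force: [1.2, -1.3, 0.4]
width: 0.0005
grip_force: 0.7
```

```bash
python3 - <<'E'
from h import *
st()
door(-1,np.linspace(1.42,.88,10))
E
```

```text
13.52 loc [-0.2624 -0.2153] z 0.2894 z-axis [ 0. -0. -1.] x-axis [1.    0.026 0.   ] F [ 1.2 -1.3  0.4] q [ 0.89  0.16 -0.51  1.59  0.08  1.41 -1.17] w 0.001
0.00,-0.00,-0.01,-0.04,-0.21,0.06
0.00,-0.00,-0.01,-0.07,-0.42,0.06
0.00,-0.00,-0.01,-0.07,-0.63,0.06
0.00,-0.00,-0.01,-0.07,-0.84,0.06
0.00,-0.00,-0.01,-0.05,-1.05,0.06
0.00,-0.00,-0.01,-0.02,-1.27,0.06
0.00,-0.00,-0.01,0.02,-1.48,0.06
0.00,-0.00,-0.01,0.08,-1.69,0.06
0.00,-0.00,-0.01,0.15,-1.90,0.06
0.00,-0.00,-0.01,0.23,-2.10,0.06
```

Request:
drive_tool(series=[0,0,0,-0.04,-0.2,0.05,-1,0,0,0,-0.07,-0.4,0.05,-1,0,0,0,-0.07,-0.62,0.05,-1,0,0,0,-0.07,-0.84,0.05,-1,0,0,0,-0.05,-1.05,0.05,-1,0,0,0,-0.02,-1.26,0.05,-1,0,0,0,0.02,-1.47,0.05,-1,0,0,0,0.08,-1.68,0.05,-1,0,0,0,0.15,-1.89,0.05,-1,0,0,0,0.22,-2.08,0.05,-1])

```text
time: 14.35
ee_pos: [0.4781, -0.1849, 0.2873]
eef_rot: [1.0, 0.013, -0.0, -0.0]
ft_force: [0.7, -1.6, 0.3]
width: 0.0004
grip_force: 0.6
```

```bash
python3 - <<'E'
from h import *
st()
door(-1,np.linspace(.86,.36,10))
E
```

```text
14.35 loc [-0.2529 -0.1318] z 0.2873 z-axis [-0.  0. -1.] x-axis [ 1.     0.027 -0.   ] F [ 0.7 -1.6  0.3] q [ 0.82  0.1  -0.58  1.66  0.06  1.39 -1.31] w 0.0
-0.00,0.00,-0.00,0.02,-0.08,0.01
-0.00,0.00,-0.00,0.12,-0.26,0.01
-0.00,0.00,-0.00,0.22,-0.44,0.01
-0.00,0.00,-0.00,0.34,-0.62,0.01
-0.00,0.00,-0.00,0.46,-0.78,0.01
-0.00,0.00,-0.00,0.60,-0.94,0.01
-0.00,0.00,-0.00,0.75,-1.10,0.01
-0.00,0.00,-0.00,0.90,-1.24,0.01
-0.00,0.00,-0.00,1.07,-1.38,0.01
-0.00,0.00,-0.00,1.24,-1.50,0.01
```

Request:
drive_tool(series=[0,0,0,0.05,-0.14,0,-1,0,0,0,0.12,-0.28,0,-1,0,0,0,0.22,-0.45,0,-1,0,0,0,0.34,-0.62,0,-1,0,0,0,0.46,-0.78,0,-1,0,0,0,0.6,-0.94,0,-1,0,0,0,0.75,-1.1,0,-1,0,0,0,0.9,-1.24,0,-1,0,0,0,1.05,-1.37,0,-1,0,0,0,1.2,-1.48,0,-1])

```text
time: 15.18
ee_pos: [0.5249, -0.1247, 0.2873]
eef_rot: [1.0, 0.013, -0.0, -0.0]
ft_force: [-1.0, -1.0, 0.0]
width: 0.0005
grip_force: 0.6
```

```bash
python3 - <<'E'
from h import *
st()
door(-1,np.linspace(.35,.07,10))
E
```

```text
15.18 loc [-0.2045 -0.0729] z 0.2873 z-axis [-0.  0. -1.] x-axis [ 1.     0.027 -0.   ] F [-1. -1.  0.] q [ 0.71  0.18 -0.63  1.59  0.1   1.41 -1.47] w 0.001
-0.00,0.00,-0.00,0.07,-0.05,0.01
-0.00,0.00,-0.00,0.17,-0.12,0.01
-0.00,0.00,-0.00,0.27,-0.18,0.01
-0.00,0.00,-0.00,0.38,-0.24,0.01
-0.00,0.00,-0.00,0.49,-0.29,0.01
-0.00,0.00,-0.00,0.60,-0.34,0.01
-0.00,0.00,-0.00,0.71,-0.39,0.01
-0.00,0.00,-0.00,0.82,-0.43,0.01
-0.00,0.00,-0.00,0.94,-0.47,0.01
-0.00,0.00,-0.00,1.06,-0.51,0.01
```

Request:
drive_tool(series=[0,0,0,0.1,-0.08,0,-1,0,0,0,0.2,-0.14,0,-1,0,0,0,0.3,-0.2,0,-1,0,0,0,0.4,-0.25,0,-1,0,0,0,0.5,-0.3,0,-1,0,0,0,0.6,-0.34,0,-1,0,0,0,0.7,-0.38,0,-1,0,0,0,0.79,-0.42,0,-1,0,0,0,0.88,-0.45,0,-1,0,0,0,0.96,-0.48,0,-1])

```text
time: 16.02
ee_pos: [0.5625, -0.1051, 0.2873]
eef_rot: [1.0, 0.013, -0.0, 0.0]
ft_force: [-0.1, -0.5, 0.6]
width: 0.0002
grip_force: 0.5
```

```bash
python3 - <<'E'
from h import *
st()
door(-1,np.linspace(.09,0,10))
E
```

```text
16.02 loc [-0.1664 -0.0543] z 0.2873 z-axis [-0. -0. -1.] x-axis [ 1.     0.026 -0.   ] F [-0.1 -0.5  0.6] q [ 0.64  0.26 -0.65  1.51  0.16  1.42 -1.55] w 0.0
0.00,0.00,-0.01,0.03,-0.02,0.01
0.00,0.00,-0.01,0.07,-0.03,0.01
0.00,0.00,-0.01,0.10,-0.04,0.01
0.00,0.00,-0.01,0.14,-0.05,0.01
0.00,0.00,-0.01,0.18,-0.06,0.01
0.00,0.00,-0.01,0.22,-0.07,0.01
0.00,0.00,-0.01,0.26,-0.08,0.01
0.00,0.00,-0.01,0.30,-0.09,0.01
0.00,0.00,-0.01,0.33,-0.10,0.01
0.00,0.00,-0.01,0.37,-0.11,0.01
```

Request:
drive_tool(series=[0,0,0,0.06,-0.02,0,-1,0,0,0,0.12,-0.04,0,-1,0,0,0,0.18,-0.05,0,-1,0,0,0,0.23,-0.06,0,-1,0,0,0,0.28,-0.07,0,-1,0,0,0,0.33,-0.08,0,-1,0,0,0,0.37,-0.09,0,-1,0,0,0,0.41,-0.09,0,-1,0,0,0,0.45,-0.09,0,-1,0,0,0,0.48,-0.09,0,-1])

```text
time: 16.85
ee_pos: [0.5805, -0.1009, 0.2873]
eef_rot: [1.0, 0.013, -0.001, -0.0]
ft_force: [-14.4, 1.2, 5.6]
width: 0.0005
grip_force: 7.3
```

```bash
python3 - <<'E'
from h import *
st()
E
```

```text
16.85 loc [-0.1484 -0.0506] z 0.2873 z-axis [-0.003  0.    -1.   ] x-axis [ 1.     0.027 -0.002] F [-14.4   1.2   5.6] q [ 0.61  0.3  -0.65  1.46  0.18  1.44 -1.58] w 0.0
```

The force reached 14 N against the stop at the same depth as the plain door. Retreating.

Request:
drive_tool(series=[0,0,0,-0.2,0,0,-1,0,0,0,-0.6,0,0,-1,0,0,0,-1.2,0,-0.2,-1,0,0,0,-1.9,0.3,-0.6,-1,0,0,0,-2.6,0.9,-1.2,-1,0,0,0,-3.2,1.6,-1.9,-1,0,0,0,-3.5,2.4,-2.5,-1,0,0,0,-3.6,3.2,-2.8,-1,0,0,0,-3.6,4,-2.8,-1,0,0,0,-3.6,4.8,-2.8,-1])

```text
time: 17.68
ee_pos: [0.4418, -0.299, 0.4012]
eef_rot: [1.0, 0.012, 0.002, 0.002]
ft_force: [1.1, -0.2, -1.4]
width: 0.0006
grip_force: 0.0
```

Request:
drive_tool(series=[0,0,0,0,0.8,0,-1,0,0,0,0,1.6,0,-1,0,0,0,0,2.4,0,-1,0,0,0,0,3,0,-1,0,0,0,0,3,0,-1,0,0,0,0,3,0,-1])

```text
time: 18.18
ee_pos: [0.445, -0.4181, 0.3986]
eef_rot: [1.0, 0.012, 0.0, -0.0]
ft_force: [-0.4, 1.5, -0.1]
width: 0.0007
grip_force: 0.0
```

```bash
python3 - <<'E'
from h import *
a=camera("top")[90:240,180:380];b=camera("scene")[85:265,180:360]
im=np.hstack([cv2.resize(a,(440,330),interpolation=cv2.INTER_CUBIC),cv2.resize(b,(330,330),interpolation=cv2.INTER_CUBIC)]);cv2.imwrite("pics/end.png",im[:,:,::-1])
st()
E
```

```text
18.28 loc [-0.2914 -0.362 ] z 0.3996 z-axis [ 0.001 -0.    -1.   ] x-axis [1.    0.027 0.001] F [0.6 0.5 0. ] q [ 0.98  0.3  -0.41  1.2   0.12  1.66 -0.95] w 0.001
```

View pics/end.png

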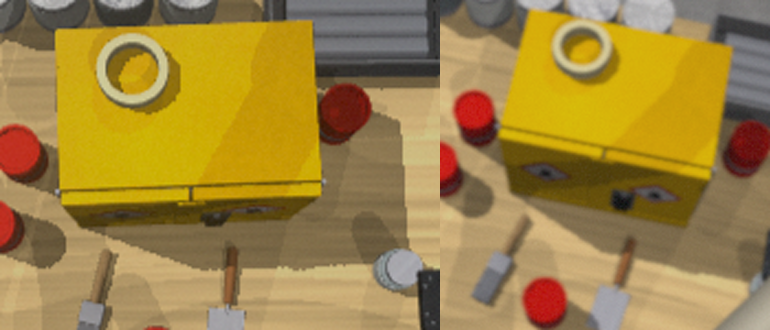

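Both doors are flush, with the lip lapping over the plain door at about (190,192) in the left half. The bystanders are where they were, and the hand is clear of the cabinet.

```bash
python3 -c "
from bench import r
print(r.close_job())"
```

```text
the job is handed in; nothing more can be done
None
```

The cabinet is shut and the job is handed in: the tin is fully inside (middle at about x = -64 mm), the plain door was closed first and the lipped door over it, and the hand is clear, at 18.3 s of the 67 s allowed.

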